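Spin-check the idler wheels and reject those that bind

TASK

Spin every idler wheel in the ejector rack, a quarter turn or more in one direction, and see whether it runs on freely. Push each one that binds out of its nest with that nest's red ejector slide (do not drag or shove it out by hand), then set it in the red reject tray. Leave the free-running ones fully home in their nests and do not disturb the tools lying around.

Things in the scene. Friction and masses are not known exactly. Their poses are not given: they have to be found in the camera images.
- rack: fixed steel ejector rack, 128 x 486 mm; origin on the drawer floor under its middle nest, x away from the robot (yaw up to 0.1), z up. Deck top at z 8 mm, from x -62 to 66 mm. Five nests at y -180, -90, 0, 90, 180 mm, some empty. Rails (x -28 to 20, to z 17.5) guide the plates with 1 mm play; their steel lips (x -28 to -4, z 17.5 to 21) overhang a home plate 4 mm, so it can only slide to +x
- tray: loose red sheet-metal reject tray, 110 (x) x 300 (y) x 22 mm high, walls and floor 3 mm, 0.8 kg; origin at the centre of its underside, on the drawer floor. It lies beyond the rack, its centre about 150 to 165 mm from the rack's line of nests, its long side roughly along the rack; it takes three units in a row along its y
- unit_1: idler wheel unit, 0.35 kg, all alike: steel foot plate 56 x 56 x 8 mm with a fixed upright axle, on it a wheel 76 mm in diameter (16 to 32 mm above the underside) and a plain brass cap 24 mm in diameter, 32 to 74 mm up, that does not turn: grip it by this from above. Origin: centre of the underside, z up the axle, x as the rack's. Home: rack x 0, z 8 mm, in any nest (None if absent)
- wheel_1 (a joint): wheel angle of unit_1, rad, counted over full turns, counter-clockwise from above; at 0 the yellow rib points along the unit's +x (the others are dark); starts within 0.25 of 0. Push a rib with the fingertips to turn it. A free wheel runs on for a second or more after a flick; a binding one needs 1 to 2 N on a rib, follows the finger and stops dead with it
- unit_2: like unit_1. Wheel face flat at 32 mm above the underside, with three raised radial ribs 120 degrees apart, 7 mm thick, 14 mm tall (tops at 46 mm), from 13.5 to 36 mm from the axis (None if absent)
- wheel_2 (a joint): wheel angle of unit_2, like wheel_1
- unit_3: like unit_1. In the nest only friction (about 3 N) keeps it from sliding to rack +x; towards -x and sideways it is backed by the ejector and the rails (None if absent)
- wheel_3 (a joint): wheel angle of unit_3, like wheel_1
- unit_4: like unit_1. Slid 24 mm or more to rack +x it is clear of the lips, still standing on the deck, and can be lifted (None if absent)
- wheel_4 (a joint): wheel angle of unit_4, like wheel_1
- unit_5: like unit_1. The ejector pushes the rear edge of the plate one to one; let go, it springs back and the unit stays where it was pushed (None if absent)
- wheel_5 (a joint): wheel angle of unit_5, like wheel_1
- cap_1 (a point): top centre of the brass cap nut of unit_1, 74 mm above the underside. What makes a wheel bind is a nut drawn down a tenth of a millimetre too far on the axle, too little to be seen: only spinning the wheel shows it
- cap_2 (a point): top centre of the brass cap nut of unit_2, 74 mm above the underside
- cap_3 (a point): top centre of the brass cap nut of unit_3, 74 mm above the underside
- cap_4 (a point): top centre of the brass cap nut of unit_4, 74 mm above the underside
- cap_5 (a point): top centre of the brass cap nut of unit_5, 74 mm above the underside
- ejector_3_tab (a point): top centre of the upright red thumb tab of the middle nest's ejector slide; the other four are alike, 90 mm apart along rack y. At rest at rack x -52 mm, 40 mm above the floor; tab 6 mm thick (x), 34 mm wide, down to 9 mm above the floor. Push its robot-side face to rack +x, 32 mm to the stop: spring 1.5 N at rest, 5.3 N pressed, plus 3 N for a unit
- vise: bystander: red cast-iron toolmaker's vise, 130 x 50 x 54 mm with a screw knob 17 mm longer at its -x end, 1.6 kg; origin centre of underside
- sine_bar: bystander: ground steel sine bar, 150 x 25 x 26 mm, on two rollers; origin under its middle at floor level
- micrometer: bystander: nickel thread micrometer lying flat, about 186 mm long (own x -73 to +113 mm), bow on its +y side (43 mm), 18 mm high; origin at floor level on its spindle line
- lock_ring: bystander: bronze spindle lock ring lying flat, 84 mm outside, 56 mm inside, 14 mm high; origin centre of its underside
There are look-alikes about, which are no part of the job. What is shaped like the unit_5 but orange or turquoise is not meant.

How it is judged:
By the outcome, as a careful person would: the job done as asked, in the order asked, and still so for the second after the job is handed in, with the robot touching nothing.
Of unit_1, unit_2, unit_3, unit_4, unit_5 only 4 to 5 are there at a start; the rules pass over those that are not, and their reading is None.
At some moment in a run one of tray may be knocked a few centimetres aside while the robot is not near it.
Once in a run the grip may slacken for a moment while it holds something.
It also fails if it takes over 210 s, if anything falls off the work surface, if the arm or the gripper's body presses on something with over 40 N, if the wrist force passes 120 N, or if a joint passes its speed limit or range.

ROBOT

A 6-joint arm with a two-finger parallel gripper is mounted at the origin on the work surface. World frame = base frame: x ahead of the robot, y to its left, z up, the work surface at z = 0. Lengths are in mm, angles in rad, forces in N, time in s.
With the tool pointing down it reaches from about 400 to 925 mm from the base axis. Payload 12.5 kg.
Tool frame: the origin (TCP) lies between the finger pads; the fingertips stand 19 mm ahead of it and the grasp point (between the pads) is the TCP (env.nose_length is the distance from the TCP to the fingertips, in mm); z points along the fingers, y is the line along which they close (so a half turn about z gives the same grasp; the last joint's range is limited). The gripper opens to 95 mm and grips with 3 to 60 N. Pads are 20 mm wide; open, the fingers measure 119 mm over their backs; the gripper's body (75 mm by 180 mm) begins 59 mm behind the grasp point.
Start: joints at [-0.106, 0.491, 1.559, -0, 1.092, -0.106], TCP at [625.016, 0.021, 233.661] pointing down, gripper open.
Joint ranges: [-3.1, 3.1], [-0.84, 2.19], [0.05, 2.79], [-1.13, 4.28], [0.06, 2.93], [-2.69, 2.69]. Speed limits (rad/s): [2.22, 2.22, 2.79, 3.14, 3.14, 3.14].

INTERFACE

Orientations are given as [roll, pitch, yaw] about the fixed x, y, z axes, in that order (R = Rz(yaw) Ry(pitch) Rx(roll)).
In Python, from cell import env gives the robot as it stands. The module is installed in compiled form; this text tells all that it offers.
- The arm moves only by the tool drive_tool, never from a script. Its argument "rows" is a list that holds one entry, the list of rows, each a list of 7 numbers: the shift along the tool's x, y, z scaled (see below), then the turn, a rotation vector about the tool's x, y, z scaled (see below), then the opening, from 0 (shut) to 1 (fully open). In form: [[[tx, ty, tz, ax, ay, az, jaw], ...]]. A call has 1 to 5 rows; each row shifts and turns the commanded pose from where the row before left it, along the tool's axes as they then stand; what a row does not reach is not made up. The controller multiplies each number of a shift by 250 mm and each number of a turn by 180 degrees. A row lasts 1/8 s, in which the tool goes at most 62.5 mm and 10.7 degrees, less where a joint would pass 70% of its speed; a pose out of reach is approached as far as the arm can. A call with a number of a shift or a turn outside -1 to 1 is refused whole. A call with a gripper value outside its range is refused whole. The fingers move at their own pace and stop on an object; the grip force is fixed at half the most. Time passes only in rows, so rows that do not move let the fingers close. It gives the time, the measured TCP pose, the force, the opening and the grip force at its end, in the units of the state.
- env.state(): the state, without advancing time (a new reading comes with each control period).
- env.read_camera(name): name is "scene" or "side" or "wrist"; returns a dict with "color" (400x640x3 uint8, blue, green, red), "camera_matrix" (3x3 intrinsics, pixels), "pose" (4x4, takes a point from camera to world coordinates). Camera axes: x right, y up, looking along -z (the intrinsics and any distortion apply to the point x, -y, -z); pixel columns grow to the right and rows downward; lengths in mm; the calibration is good to about 2 mm. The wrist camera is an equidistant fisheye: a pixel r from the principal point sees the ray r / f radians off the axis. A picture is of the moment at which its call begins. There is no depth.
- env.job_done(): hands the job in; it is judged then, once.
Trained networks look in a picture, given as the dict that the camera call returned (one of the last four; its "shot" number tells which), for a name from the list of things; names that differ only in an ending like _2 or _b are one class to them, and where a whole thing is asked for, a point or a joint stands for the part that bears it (a point fixed in the world has none). Each returns a list of dicts, best first, with "score" (0 to 1); they miss things now and then, are a little off and sometimes report something else, mostly with a low value. They report only what shows in the picture. A call takes as long as a camera call. They do not tell look-alikes from the thing itself.
- env.search_frame(name, picture): "at" ([x, y, z] in mm, in the coordinates of the camera as it stood for that picture, good to about 4 mm: the middle of the surface that is visible of it).
- env.place_of(name, picture): "at" ([x, y, z] in mm, in the coordinates of the camera as it stood for that picture, good to about 4 mm: a listed point, or the origin of a listed thing).
The state is a dict: "t": time; "joints": joint angles; "qvel": joint speeds; "tau": joint torques, N m; "eef_pos": TCP position; "tcp_rot": TCP orientation; "ft_force": force on the tool from outside, world axes, zero at the start; "moment": the same for the moment, N m; "opening": opening from 0.0 (shut) to 1.0 (fully open); "grip_force": force on a finger pad.
Only numpy, scipy, OpenCV 4.12 (cv2) and the standard library are available. Lean on these libraries where they do the work, as an engineer would, in place of code of your own. Each camera call takes 0.05 s, during which the arm holds its last target. There are 200 camera calls.

## Working session

There is one attempt and no reset: what is moved stays moved. The work goes in short steps, Python scripts to look and compute and a tool call to move; the robot and the scene stay as the last step left them, time stands still between calls to the robot, and variables do not carry over. Pictures are saved under pics/ and viewed, at most 14 in all, crops included, and the job is handed in when it is done.

Besides the shell and the picture viewer there is one more tool, called in YAML: its name, and indented under it one key for each argument. drive_tool: Moves the arm, as the interface text tells. Its arguments: {"type":"object","properties":{"rows":{"type":"array","items":{"type":"array","items":{"type":"array","items":{"type":"number","minimum":-1,"maximum":1}}}}},"required":["rows"]}

```bash
mkdir -p pics; ls; cat > h.py <<'E'
import numpy as np, cv2
from cell import env
from scipy.spatial.transform import Rotation as Rn
def snap(cam,fn=None):
    p=env.read_camera(cam)
    if fn: cv2.imwrite('pics/'+fn,p['color'])
    return p
def world(p,at):
    return (p['pose']@np.r_[at,1])[:3]
def ray(p,uv):
    K=p['camera_matrix']; x=(uv[0]-K[0,2])/K[0,0]; y=(uv[1]-K[1,2])/K[1,1]
    d=np.array([x,-y,-1.]); d=p['pose'][:3,:3]@d
    return p['pose'][:3,3],d/np.linalg.norm(d)
def onz(p,uv,z):
    o,d=ray(p,uv); return o+d*(z-o[2])/d[2]
def pix(p,w):
    c=np.linalg.inv(p['pose'])@np.r_[w,1]; K=p['camera_matrix']
    return np.array([K[0,2]+K[0,0]*c[0]/-c[2],K[1,2]+K[1,1]*-c[1]/-c[2]])
def wpix(p,w): # fisheye
    c=np.linalg.inv(p['pose'])@np.r_[w,1]; v=np.array([c[0],-c[1],-c[2]]); K=p['camera_matrix']
    r=np.hypot(v[0],v[1]); th=np.arctan2(r,v[2]); 
    return K[:2,2]+K[0,0]*th*v[:2]/r
def st():
    s=env.state(); print('t',round(s['t'],2),np.round(s['eef_pos'],1),np.round(s['tcp_rot'],3),'op',round(s['opening'],3),'gf',round(s['grip_force'],1),'f',np.round(s['ft_force'],1)); return s
E
python3 - <<'E'
from h import *
s=st(); print(s['joints'])
for c in ['scene','side','wrist']:
    p=snap(c,c+'0.png'); print(c,np.round(p['camera_matrix'],1).tolist(),np.round(p['pose'],2).tolist())
    for n in ['unit_1','cap_1','ejector_3_tab','tray','rack','vise','sine_bar','micrometer','lock_ring']:
        print(n,[(round(d['score'],2),np.round(world(p,d['at'])).tolist()) for d in env.place_of(n,p)])
E
```

```text
pics
t 0.0 [624.8   0.  233.1] [-3.14  -0.     1.571] op 0.999 gf 0.0 f [ 1.  -0.6 -0.7]
[-1.05593194e-01  4.91560785e-01  1.55944961e+00 -5.06086126e-05
  1.09169571e+00 -1.05614034e-01]
scene [[392.0, 0.0, 319.0], [0.0, 392.0, 200.6], [0.0, 0.0, 1.0]] [[-0.5, -0.68, 0.55, 1183.08], [0.87, -0.39, 0.31, 410.08], [0.0, 0.63, 0.78, 1015.86], [0.0, 0.0, 0.0, 1.0]]
unit_1 [(0.95, [539.0, 216.0, 7.0]), (0.95, [365.0, 253.0, 2.0]), (0.92, [527.0, 29.0, 8.0]), (0.81, [519.0, -59.0, 8.0]), (0.66, [367.0, 123.0, 2.0]), (0.63, [512.0, -146.0, 9.0]), (0.55, [486.0, 463.0, -1.0]), (0.46, [681.0, 4.0, 3.0]), (0.3, [642.0, 374.0, -0.0]), (0.16, [476.0, 36.0, 38.0])]
cap_1 [(0.71, [540.0, 212.0, 84.0]), (0.71, [371.0, 251.0, 74.0]), (0.7, [523.0, 32.0, 81.0]), (0.65, [522.0, -55.0, 86.0]), (0.64, [488.0, 462.0, 69.0]), (0.57, [371.0, 125.0, 71.0]), (0.45, [514.0, -141.0, 83.0])]
ejector_3_tab [(0.38, [474.0, 39.0, 36.0])]
tray [(0.72, [679.0, 5.0, 3.0])]
rack [(0.89, [528.0, 34.0, -2.0]), (0.65, [513.0, -148.0, 8.0])]
vise [(0.62, [478.0, 364.0, -0.0])]
sine_bar [(0.62, [672.0, -358.0, -3.0]), (0.3
[... 1095 characters left out ...]
g [(0.51, [669.0, -359.0, 6.0]), (0.36, [650.0, 373.0, 3.0])]
wrist [[309.7, 0.0, 323.5], [0.0, 309.7, 197.0], [0.0, 0.0, 1.0]] [[1.0, 0.0, 0.0, 625.19], [-0.0, 0.96, 0.29, 81.67], [-0.0, -0.29, 0.96, 384.37], [0.0, 0.0, 0.0, 1.0]]
unit_1 [(0.87, [364.0, 258.0, 5.0]), (0.83, [374.0, 128.0, -2.0]), (0.63, [515.0, -146.0, 6.0]), (0.6, [536.0, 212.0, 12.0])]
cap_1 [(0.94, [531.0, 29.0, 86.0]), (0.69, [519.0, -143.0, 83.0]), (0.62, [372.0, 127.0, 74.0])]
ejector_3_tab [(0.98, [472.0, 37.0, 40.0])]
tray [(0.81, [683.0, 6.0, -6.0]), (0.69, [529.0, -55.0, 10.0]), (0.6, [474.0, 35.0, 42.0])]
rack []
vise []
sine_bar [(0.22, [517.0, -58.0, 79.0])]
micrometer [(0.36, [535.0, 27.0, 80.0])]
lock_ring []
```

View pics/scene0.png

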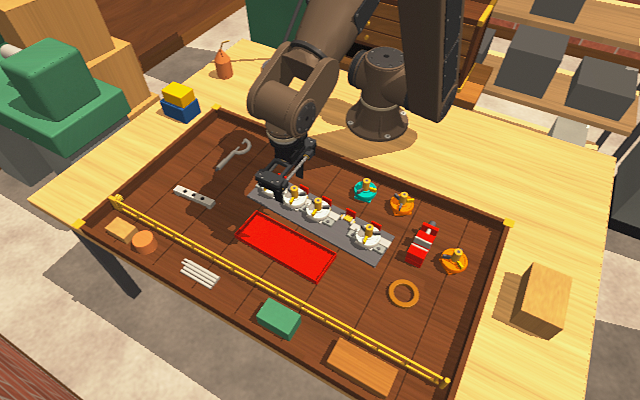

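View pics/side0.png

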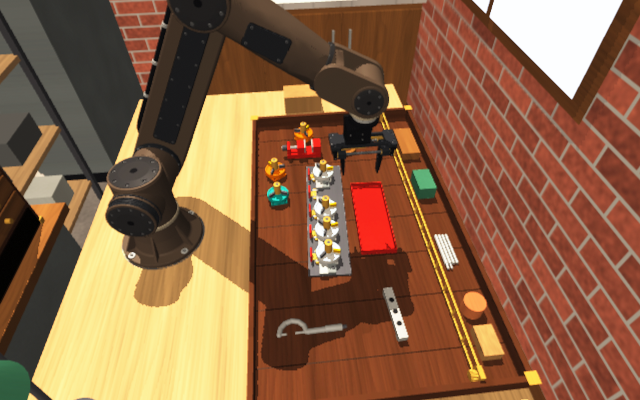

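View pics/wrist0.png

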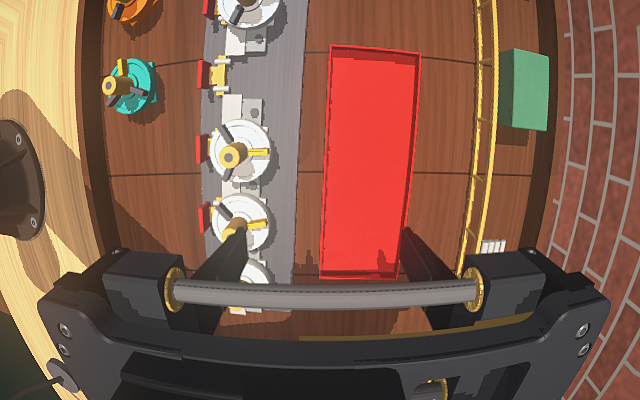

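Scene: four white-wheeled units are in the rack, with one nest (+90) empty. The red tray lies beyond it, and the orange and turquoise look-alikes are off to the side. Next I'll move to a second wrist viewpoint and fit the rack.

drive_tool:
  rows:
    - [[-0.2, 0, -0.2, 0, 0, 0, 0], [-0.2, 0, -0.16, 0, 0, 0, 0], [0, 0, 0, 0, 0, 0, 0]]

```text
t: 1.88
eef_pos: [625.6, -95.8, 319.8]
tcp_rot: [3.137, 0.002, 1.568]
ft_force: [-0.8, -0.4, -0.4]
opening: 0.74
grip_force: 0.0
```

```bash
cat > fit.py <<'E'
from h import *
from scipy.optimize import least_squares
NY=[-180,-90,0,90,180]
def obs(cams):
    O=[]; T=[]
    for c in cams:
        p=snap(c,c+'1.png')
        for n,dz in [('cap_1',82),('unit_1',8),('ejector_3_tab',40)]:
            for d in env.place_of(n,p):
                w=world(p,d['at'])
                if d['score']>.4 and abs(w[2]-dz)<12: O.append((n,w,c))
        T+=[(c,round(d['score'],2),np.round(world(p,d['at'])).tolist()) for d in env.place_of('tray',p)]
    return O,T
def fit(O):
    def R(q):
        r=[]
        for n,w,c in O:
            x=-52 if n[0]=='e' else 0
            P=[np.array([q[0]+x*np.cos(q[2])-y*np.sin(q[2]),q[1]+x*np.sin(q[2])+y*np.cos(q[2])]) for y in NY]
            d=[w[:2]-k for k in P]; r.append(min(d,key=np.linalg.norm))
        return np.array(r)
    def f(q): 
        v=R(q); n=np.linalg.norm(v,axis=1); return np.where(n[:,None]>20,0.0,v).ravel()
    s=least_squares(f,[528,33,-.067],loss='soft_l1',f_scale=3)
    return s.x,R(s.x)
E
python3 - <<'E'
from fit import *
st()
O,T=obs(['scene','side','wrist']); q,r=fit(O); print(q,T)
for o,e in zip(O,r): 
    if np.linalg.norm(e)<20: print(o[0],o[2],np.round(o[1]),np.round(e,1))
import pickle; pickle.dump((O,q),open('o.pkl','wb'))
E
```

```text
t 1.88 [625.6 -95.8 319.8] [3.137e+00 2.000e-03 1.568e+00] op 0.74 gf 0.0 f [-0.8 -0.4 -0.4]
[ 5.26754389e+02  3.40747978e+01 -6.65633569e-02] [('scene', 0.83, [679.0, 5.0, 5.0]), ('side', 0.97, [679.0, 3.0, -0.0]), ('side', 0.16, [648.0, 376.0, 3.0]), ('wrist', 0.92, [680.0, 6.0, -3.0])]
cap_1 scene [ 514. -142.   80.] [-1.2  3.9]
cap_1 scene [524.  35.  80.] [-2.6  0.6]
cap_1 scene [542. 212.  82.] [ 2.8 -1.5]
unit_1 scene [525.  29.   8.] [-1.7 -5.1]
unit_1 scene [ 516. -150.    8.] [ 1.2 -4. ]
unit_1 scene [537. 220.  11.] [-2.   6.1]
ejector_3_tab scene [474.  38.  38.] [-0.9  0.7]
cap_1 side [529.  34.  87.] [ 1.9 -0.1]
cap_1 side [ 515. -145.   85.] [0.2 0.6]
cap_1 side [539. 214.  85.] [0.2 0.2]
cap_1 side [520. -53.  81.] [-0.7  2.3]
unit_1 side [ 513. -146.    7.] [-1.7 -0.5]
unit_1 side [522. -57.   6.] [ 1.6 -1.6]
unit_1 side [528.  31.   9.] [ 1.  -3.2]
unit_1 side [539. 213.   4.] [-0.1 -0.7]
cap_1 wrist [519. -55.  79.] [-2.   0.5]
cap_1 wrist [ 518. -143.   80.] [2.9 2.8]
unit_1 wrist [ 514. -148.   10.] [-1.  -2.5]
unit_1 wrist [531.  37.  12.] [4.3 2.5]
unit_1 wrist [523. -55.   7.] [2.6 0.5]
ejector_3_tab wrist [472.  37.  39.] [-3.  -0.9]
```

```bash
python3 - <<'E'
from h import *
p=snap('wrist'); im=p['color'].copy()
o=np.array([526.9,33.6]);a=-.0666;R=np.array([[np.cos(a),-np.sin(a)],[np.sin(a),np.cos(a)]])
t=np.linspace(0,6.28,25)
def poly(P,c): cv2.polylines(im,[np.array([wpix(p,k) for k in P]).round().astype(int)],False,c,1)
for y in [-180,-90,0,180]:
    c=o+R@[0,y]; print(y,c)
    poly([[*(c+12*np.array([np.cos(k),np.sin(k)])),82] for k in t],(0,0,255)); poly([[*(c+38*np.array([np.cos(k),np.sin(k)])),40] for k in t],(255,0,0))
tc=np.array([679,5])
for ta in (-.066,):
    R2=np.array([[np.cos(ta),-np.sin(ta)],[np.sin(ta),np.cos(ta)]])
    poly([[*(tc+R2@k),22] for k in ([-55,-150],[55,-150],[55,150],[-55,150],[-55,-150])],(255,255,0))
cv2.imwrite('pics/ov.png',im)
E
```

```text
-180 [ 514.92086028 -146.00094713]
-90 [520.91043014 -56.20047357]
0 [526.9  33.6]
180 [538.87913972 213.20094713]
```

View pics/ov.png

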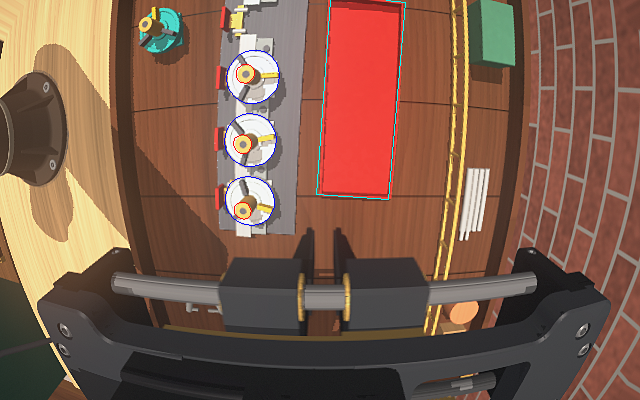

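The overlaid circles match the caps and wheels (columns ~245, rows 76/144/211), and the tray outline fits as well. The yellow ribs point roughly along +x. I'll go to the unit in nest -180 first.

drive_tool:
  rows:
    - [[-0.076, -0.092, 0.18, 0, 0, 0, 0], [-0.076, -0.092, 0.18, 0, 0, 0, 0], [-0.077, -0.092, 0.18, 0, 0, 0, 0], [-0.077, -0.093, 0.18, 0, 0, 0, 0], [0, 0, 0, 0, 0, 0, 0]]

```text
t: 3.3
eef_pos: [530.6, -169.9, 134.5]
tcp_rot: [-3.137, -0.002, 1.569]
ft_force: [0.9, -0.5, 0.7]
opening: 0.003
grip_force: 0.0
```

```bash
python3 -c "
from h import *
st()"
```

```text
t 3.3 [ 530.6 -169.9  134.5] [-3.137e+00 -2.000e-03  1.569e+00] op 0.003 gf 0.0 f [ 0.9 -0.5  0.7]
```

drive_tool:
  rows:
    - [[-0.009, 0.01, 0.12, 0, 0, 0, 0], [0, 0, 0.1, 0, 0, 0, 0], [0, 0, 0.05, 0, 0, 0, 0], [0, 0, 0, 0, 0, 0, 0]]

```text
t: 3.8
eef_pos: [535.8, -171.5, 69.7]
tcp_rot: [3.141, 0.0, 1.571]
ft_force: [0.1, -0.3, 0.4]
opening: 0.007
grip_force: 0.0
```

```bash
python3 -c "
from h import *
st(); snap('side','a0.png')"
```

```text
t 3.8 [ 535.8 -171.5   69.7] [3.141 0.    1.571] op 0.007 gf 0.0 f [ 0.1 -0.3  0.4]
```

drive_tool:
  rows:
    - [[0, 0, 0.018, 0, 0, 0, 0], [0, 0, 0, 0, 0, 0, 0], [0, 0, 0, 0, 0, 0, 0]]

```text
t: 4.22
eef_pos: [535.4, -171.8, 65.2]
tcp_rot: [3.141, 0.0, 1.571]
ft_force: [0.7, -0.2, -0.1]
opening: 0.005
grip_force: 0.0
```

drive_tool:
  rows:
    - [[0.067, 0.04, 0, 0, 0, 0, 0], [0.084, -0.003, 0, 0, 0, 0, 0], [0.064, -0.054, 0, 0, 0, 0, 0], [0.018, -0.082, 0, 0, 0, 0, 0], [0, 0, -0.2, 0, 0, 0, 0]]

```text
t: 4.85
eef_pos: [508.0, -111.1, 113.0]
tcp_rot: [-3.135, -0.003, 1.572]
ft_force: [0.9, 0.1, 0.2]
opening: 0.005
grip_force: 0.0
```

```bash
cat > look.py <<'E'
import sys
from h import *
# crops around unit i from scene & side at two instants
def crops(cx,cy,fn,cams=('scene','side'),n=2):
    out=[]
    for k in range(n):
        row=[]
        for c in cams:
            p=env.read_camera(c); u=pix(p,[cx,cy,47]); A=cv2.getRectSubPix(p['color'],(56,44),(float(u[0]),float(u[1])))
            row.append(cv2.resize(A,None,fx=5,fy=5,interpolation=cv2.INTER_CUBIC))
        out.append(np.hstack(row))
    cv2.imwrite('pics/'+fn,np.vstack(out)); 
# yellow-rib angle: pixels at face/rib top height, outside cap
def yang(p,cx,cy):
    hsv=cv2.cvtColor(p['color'],cv2.COLOR_BGR2HSV); best=[]
    f=wpix if p.get('w') else pix
    for a in np.arange(-180,180,3):
        s=[]
        for r in (22,25,28,31,34):
            u=f(p,[cx+r*np.cos(np.radians(a)),cy+r*np.sin(np.radians(a)),53]).round().astype(int)
            if 0<=u[0]<640 and 0<=u[1]<400:
                h,S,v=hsv[u[1],u[0]]; s.append((18<h<34) and S>140 and v>90)
        best.append(np.mean(s) if s else 0)
    b=np.array(best); a=np.arange(-180,180,3); m=b>=.8
    if m.sum()==0: return None
    z=np.exp(1j*np.radians(a[m])).mean(); return round(np.degrees(np.angle(z))),int(m.sum()),round(abs(z),2)
E
python3 - <<'E'
from look import *
st(); c=(514.9,-146)
for k in range(3):
  for n in ('scene','side'):
    p=env.read_camera(n); print(n,round(env.state()['t'],2),yang(p,*c),[yang(p,*u) for u in ((520.9,-56.2),(526.9,33.6),(538.9,213.2))])
crops(*c,'c1.png',n=1)
E
```

```text
t 4.85 [ 508.  -111.1  113. ] [-3.135e+00 -3.000e-03  1.572e+00] op 0.005 gf 0.0 f [0.9 0.1 0.2]
scene 4.9 (158, 10, np.float64(0.99)) [(-81, 11, np.float64(0.26)), (-33, 12, np.float64(0.26)), (-6, 7, np.float64(0.45))]
side 4.95 (-176, 8, np.float64(0.99)) [(2, 8, np.float64(0.99)), None, None]
scene 5.0 (-172, 6, np.float64(1.0)) [(-81, 11, np.float64(0.26)), (-33, 12, np.float64(0.26)), (-6, 7, np.float64(0.45))]
side 5.05 (-152, 6, np.float64(1.0)) [(2, 8, np.float64(0.99)), None, None]
scene 5.1 None [(-81, 11, np.float64(0.26)), (-33, 12, np.float64(0.26)), (-6, 7, np.float64(0.45))]
side 5.15 (-130, 6, np.float64(1.0)) [(2, 8, np.float64(0.99)), None, None]
```

View pics/c1.png

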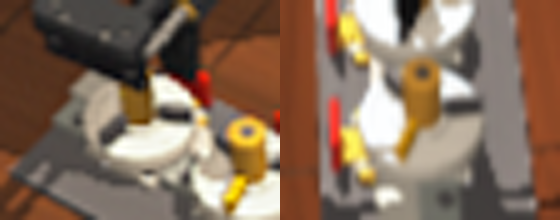

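Wheel in nest -180 kept turning after release (158 → -130° over 0.25 s), so it runs free. On to nest -90.

drive_tool:
  rows:
    - [[0.058, 0.064, 0, 0, 0, 0, 0], [0.057, 0.062, 0.06, 0, 0, 0, 0], [0, 0, 0.08, 0, 0, 0, 0], [0, 0, 0.05, 0, 0, 0, 0], [0, 0, 0, 0, 0, 0, 0]]

```text
t: 5.88
eef_pos: [541.8, -84.2, 66.1]
tcp_rot: [-3.139, -0.001, 1.571]
ft_force: [1.1, 0.3, -0.3]
opening: 0.003
grip_force: 0.0
```

drive_tool:
  rows:
    - [[0, 0, 0, 0, 0, 0, 0], [0, 0, 0, 0, 0, 0, 0]]

```text
t: 6.12
eef_pos: [542.3, -84.9, 67.9]
tcp_rot: [3.141, 0.0, 1.571]
ft_force: [-0.3, -1.2, 0.5]
opening: 0.005
grip_force: 0.0
```

drive_tool:
  rows:
    - [[0.077, 0.037, 0.008, 0, 0, 0, 0], [0.084, -0.003, 0, 0, 0, 0, 0], [0.064, -0.054, 0, 0, 0, 0, 0], [0.018, -0.082, 0, 0, 0, 0, 0], [0, 0, -0.2, 0, 0, 0, 0]]

```text
t: 6.75
eef_pos: [512.8, -22.6, 113.7]
tcp_rot: [-3.134, -0.001, 1.572]
ft_force: [0.9, -0.4, -0.1]
opening: 0.005
grip_force: 0.0
```

```bash
cat > chk.py <<'E'
from look import *
U={'a':(514.9,-146),'b':(520.9,-56.2),'c':(526.9,33.6),'e':(538.9,213.2)}
def chk(k,fn):
    st()
    for i in range(3):
        for n in ('scene','side'):
            p=env.read_camera(n); print(n,round(env.state()['t'],2),{j:yang(p,*u) for j,u in U.items()}[k])
    crops(*U[k],fn,n=1)
E
python3 -c "
from chk import *
chk('b','c2.png')"
```

```text
t 6.75 [512.8 -22.6 113.7] [-3.134e+00 -1.000e-03  1.572e+00] op 0.005 gf 0.0 f [ 0.9 -0.4 -0.1]
scene 6.8 (124, 8, np.float64(0.99))
side 6.85 (130, 6, np.float64(1.0))
scene 6.9 (124, 8, np.float64(0.99))
side 6.95 (130, 6, np.float64(1.0))
scene 7.0 (124, 8, np.float64(0.99))
side 7.05 (130, 6, np.float64(1.0))
```

Nest -90 turned about 125° and stopped dead, so it binds. On to nest 0.

drive_tool:
  rows:
    - [[0.062, 0.06, 0, 0, 0, 0, 0], [0.062, 0.06, 0.06, 0, 0, 0, 0], [0, 0, 0.08, 0, 0, 0, 0], [0, 0, 0.055, 0, 0, 0, 0], [0, 0, 0, 0, 0, 0, 0]]

```text
t: 7.78
eef_pos: [546.3, 7.4, 65.6]
tcp_rot: [-3.14, -0.0, 1.571]
ft_force: [-0.2, -0.7, 0.0]
opening: 0.009
grip_force: 0.0
```

drive_tool:
  rows:
    - [[0, 0, 0, 0, 0, 0, 0], [0, 0, 0, 0, 0, 0, 0]]

```text
t: 8.02
eef_pos: [546.8, 6.9, 67.3]
tcp_rot: [3.14, 0.0, 1.571]
ft_force: [0.7, -0.4, -0.3]
opening: 0.006
grip_force: 0.0
```

```bash
python3 -c "
from chk import *
st()
for n in ('scene','side'):
    p=env.read_camera(n); print({j:yang(p,*u) for j,u in U.items()})"
```

```text
t 8.03 [546.8   6.9  67.3] [3.14  0.    1.571] op 0.006 gf 0.0 f [ 0.7 -0.4 -0.3]
{'a': (9, 5, np.float64(1.0)), 'b': None, 'c': (-33, 12, np.float64(0.26)), 'e': (-6, 7, np.float64(0.45))}
{'a': (0, 7, np.float64(0.99)), 'b': (132, 5, np.float64(1.0)), 'c': None, 'e': None}
```

drive_tool:
  rows:
    - [[0.069, 0.043, 0.007, 0, 0, 0, 0], [0.084, -0.003, 0, 0, 0, 0, 0], [0.064, -0.054, 0, 0, 0, 0, 0], [0.018, -0.082, 0, 0, 0, 0, 0], [0, 0, -0.2, 0, 0, 0, 0]]

```text
t: 8.75
eef_pos: [519.3, 66.9, 113.0]
tcp_rot: [-3.134, -0.0, 1.572]
ft_force: [0.3, -0.2, 1.2]
opening: 0.004
grip_force: 0.0
```

```bash
python3 -c "
from chk import *
chk('c','c3.png')"
```

```text
t 8.75 [519.3  66.9 113. ] [-3.134 -0.     1.572] op 0.004 gf 0.0 f [ 0.3 -0.2  1.2]
scene 8.8 None
side 8.85 (-150, 7, np.float64(0.99))
scene 8.9 None
side 8.95 (-124, 6, np.float64(1.0))
scene 9.0 None
side 9.05 (-98, 4, np.float64(1.0))
```

Nest 0 runs free. On to nest +180.

drive_tool:
  rows:
    - [[0.162, 0.048, -0.02, 0, 0, 0, 0], [0.162, 0.048, 0, 0, 0, 0, 0], [0.162, 0.049, 0.08, 0, 0, 0, 0], [0, 0, 0.08, 0, 0, 0, 0], [0, 0, 0.05, 0, 0, 0, 0]]

```text
t: 9.78
eef_pos: [558.1, 187.5, 65.6]
tcp_rot: [-3.139, 0.001, 1.571]
ft_force: [0.7, 0.4, 0.3]
opening: 0.002
grip_force: 0.0
```

drive_tool:
  rows:
    - [[0, 0, 0, 0, 0, 0, 0], [0, 0, 0, 0, 0, 0, 0], [0, 0, 0, 0, 0, 0, 0]]

```text
t: 10.15
eef_pos: [559.1, 187.0, 68.1]
tcp_rot: [3.14, -0.0, 1.57]
ft_force: [-0.1, -0.6, 0.8]
opening: 0.002
grip_force: 0.0
```

drive_tool:
  rows:
    - [[0.067, 0.042, 0.01, 0, 0, 0, 0], [0.084, -0.003, 0, 0, 0, 0, 0], [0.064, -0.054, 0, 0, 0, 0, 0], [0.018, -0.082, 0, 0, 0, 0, 0], [0, 0, -0.2, 0, 0, 0, 0]]

```text
t: 10.78
eef_pos: [530.7, 246.2, 112.8]
tcp_rot: [-3.135, 0.002, 1.573]
ft_force: [-0.0, 0.3, 1.0]
opening: 0.005
grip_force: 0.0
```

```bash
python3 -c "
from chk import *
chk('e','c4.png')
for n in ('scene','side'):
    p=env.read_camera(n); print({j:yang(p,*u) for j,u in U.items()})"
```

```text
t 10.78 [530.7 246.2 112.8] [-3.135e+00  2.000e-03  1.573e+00] op 0.005 gf 0.0 f [-0.   0.3  1. ]
scene 10.82 None
side 10.88 (130, 8, np.float64(0.99))
scene 10.93 None
side 10.97 (130, 8, np.float64(0.99))
scene 11.03 None
side 11.07 (130, 8, np.float64(0.99))
{'a': (-105, 14, np.float64(0.38)), 'b': (133, 12, np.float64(0.78)), 'c': (172, 6, np.float64(1.0)), 'e': None}
{'a': (34, 14, np.float64(0.76)), 'b': (135, 7, np.float64(0.99)), 'c': (-177, 9, np.float64(0.99)), 'e': (130, 8, np.float64(0.99))}
```

Nest +180 stopped dead at about 130°, so it binds. Two binders then: nests -90 and +180. I'll eject +180 first, aligning the tool with the rack yaw.

drive_tool:
  rows:
    - [[-0.056, -0.13, -0.06, 0, 0, 0, 0], [-0.056, -0.137, 0, 0, 0, 0.021, 0], [0, 0, 0, 0, 0, 0, 0], [0, 0, 0, 0, 0, 0, 0]]

```text
t: 11.78
eef_pos: [468.6, 217.7, 129.9]
tcp_rot: [3.141, -0.0, 1.505]
ft_force: [-0.7, -0.1, 0.2]
opening: 0.005
grip_force: 0.0
```

```bash
cat > rk.py <<'E'
from h import *
o=np.array([526.9,33.6]);a=-.0666
R=np.array([[np.cos(a),-np.sin(a)],[np.sin(a),np.cos(a)]])
def rk(w): return R.T@(np.array(w[:2])-o)
def stt():
    s=st(); print('rack xy',np.round(rk(s['eef_pos']),1),'fr',np.round(R.T@s['ft_force'][:2],1))
E
python3 -c "
from rk import *
stt()"
```

```text
t 11.78 [468.6 217.7 129.9] [ 3.141 -0.     1.505] op 0.005 gf 0.0 f [-0.7 -0.1  0.2]
rack xy [-70.4 179.9] fr [-0.6 -0.2]
```

drive_tool:
  rows:
    - [[0, -0.026, 0.12, 0, 0, 0, 0], [0, 0, 0.13, 0, 0, 0, 0], [0, 0, 0.09, 0, 0, 0, 0], [0, 0, 0, 0, 0, 0, 0], [0, 0, 0, 0, 0, 0, 0]]

```text
t: 12.4
eef_pos: [462.0, 218.2, 45.3]
tcp_rot: [3.141, -0.0, 1.505]
ft_force: [-0.6, 0.1, -0.6]
opening: 0.004
grip_force: 0.0
```

```bash
python3 -c "
from rk import *
stt()"
```

```text
t 12.4 [462.  218.2  45.3] [ 3.141 -0.     1.505] op 0.004 gf 0.0 f [-0.6  0.1 -0.6]
rack xy [-77.1 179.9] fr [-0.6  0. ]
```

drive_tool:
  rows:
    - [[0, 0.032, 0, 0, 0, 0, 0], [0, 0.03, 0, 0, 0, 0, 0], [0, 0.03, 0, 0, 0, 0, 0], [0, 0.03, 0, 0, 0, 0, 0], [0, 0, 0, 0, 0, 0, 0]]

```text
t: 13.02
eef_pos: [492.0, 215.9, 45.1]
tcp_rot: [-3.141, 0.0, 1.505]
ft_force: [-2.9, 0.6, 3.1]
opening: 0.005
grip_force: 1.7
```

```bash
python3 -c "
from rk import *
stt(); p=snap('side'); q=snap('wrist')
for x in (p,q):
  print([(round(d['score'],2),np.round(rk(world(x,d['at'])),1)) for d in env.place_of('cap_1',x)])"
```

```text
t 13.03 [492.  215.9  45.1] [-3.141  0.     1.505] op 0.005 gf 1.7 f [-2.9  0.6  3.1]
rack xy [-47.  179.5] fr [-3.   0.4]
[(0.91, array([   0.9, -177.5])), (0.82, array([ 15.2, 176.2])), (0.78, array([0.7, 0.8])), (0.77, array([-172. ,  210.1])), (0.63, array([  1., -86.])), (0.63, array([-159.1,   79.3]))]
[(0.96, array([ 15.7, 175.4])), (0.88, array([-175.2,  213.8]))]
```

drive_tool:
  rows:
    - [[0, 0.026, 0, 0, 0, 0, 0], [0, 0.026, 0, 0, 0, 0, 0], [0, 0, 0, 0, 0, 0, 0], [0, 0, 0, 0, 0, 0, 0]]

```text
t: 13.72
eef_pos: [504.4, 215.0, 44.8]
tcp_rot: [-3.141, 0.0, 1.505]
ft_force: [-5.5, -0.2, 3.7]
opening: 0.003
grip_force: 2.5
```

```bash
python3 -c "
from rk import *
stt(); p=snap('side'); q=snap('wrist'); r=snap('scene')
for x in (p,q,r):
  print([(round(d['score'],2),np.round(rk(world(x,d['at'])),1)) for n in ('cap_1','unit_1') for d in env.place_of(n,x)])"
```

```text
t 13.72 [504.4 215.   44.8] [-3.141  0.     1.505] op 0.003 gf 2.5 f [-5.5 -0.2  3.7]
rack xy [-34.5 179.5] fr [-5.5 -0.6]
[(0.82, array([-158.9,   80.2])), (0.73, array([  0.1, -88.6])), (0.69, array([  -1.3, -181.9])), (0.64, array([ 27. , 178.7])), (0.58, array([-174.3,  208.7])), (0.54, array([ 3.3, -0.1])), (0.46, array([-66.7, 423.5])), (0.91, array([ 1.4, -1.1])), (0.88, array([  -0.6, -180.2])), (0.82, array([ 25.3, 177.8])), (0.8, array([-177. ,  206.6])), (0.76, array([-158.8,   83. ])), (0.65, array([  0. , -90.2])), (0.61, array([-65.5, 424.5])), (0.34, array([ 0.2, -0.9]))]
[(0.86, array([ 26.3, 176.2])), (0.86, array([-175.1,  211.2])), (0.92, array([-177.7,  213.8])), (0.62, array([ 28.6, 180.4])), (0.62, array([-158.2,   82. ]))]
[(0.96, array([  -1.3, -176.2])), (0.87, array([-3.5, -0.4])), (0.87, array([-172.4,  203.5])), (0.58, array([ 27.3, 177.8])), (0.57, array([-68.6, 427.1])), (0.47, array([-161.2,   81.3])), (0.87, array([ -0.9, -89.7])), (0.84, array([-68.8, 426.3])), (0.82, array([-174.6,  208.9])), (0.72, array([ 1. , -4.2])), (0.66, array([ 24.3, 184.4])), (0.51, array([-159.4,   81.5]))]
```

drive_tool:
  rows:
    - [[0, 0.01, 0, 0, 0, 0, 0], [0, 0, 0, 0, 0, 0, 0], [0, -0.15, 0, 0, 0, 0, 0], [0, -0.06, -0.05, 0, 0, 0, 0], [0, 0, -0.22, 0, 0, 0, 0]]

```text
t: 14.8
eef_pos: [453.9, 218.3, 111.9]
tcp_rot: [-3.138, 0.001, 1.505]
ft_force: [-0.4, 0.5, 0.5]
opening: 0.003
grip_force: 0.0
```

drive_tool:
  rows:
    - [[0, 0.1, -0.1, 0, 0, 0, 0.5], [0, 0.2, 0, 0, 0, 0, 0.5], [0, 0, 0, 0, 0, 0, 0.5]]

```text
t: 15.18
eef_pos: [533.3, 213.3, 138.7]
tcp_rot: [3.137, -0.001, 1.504]
ft_force: [-0.7, 0.1, -0.4]
opening: 0.264
grip_force: 0.0
```

```bash
python3 -c "
from rk import *
stt(); p=snap('side'); q=snap('wrist'); r=snap('scene')
for x in (p,q,r):
  print([(n,round(d['score'],2),np.round(rk(world(x,d['at'])),1),np.round(world(x,d['at'])[2])) for n in ('cap_1','unit_1','tray') for d in env.place_of(n,x) if abs(rk(world(x,d['at']))[1]-179)<20 or n=='tray'])"
```

```text
t 15.18 [533.3 213.3 138.7] [ 3.137e+00 -1.000e-03  1.504e+00] op 0.264 gf 0.0 f [-0.7  0.1 -0.4]
rack xy [ -5.6 179.7] fr [-0.7  0.1]
[('cap_1', 0.68, array([ 31.5, 178.3]), np.float64(84.0)), ('unit_1', 0.88, array([ 24.7, 174.4]), np.float64(4.0)), ('tray', 0.81, array([149.7, -19.2]), np.float64(-1.0)), ('tray', 0.36, array([ 166.4, -379.7]), np.float64(7.0))]
[('cap_1', 0.92, array([ 28.7, 179.4]), np.float64(79.0)), ('unit_1', 0.74, array([ 28.1, 176.5]), np.float64(10.0)), ('tray', 0.79, array([156.6, -19.6]), np.float64(-1.0))]
[('cap_1', 0.9, array([ 30.6, 177.4]), np.float64(82.0)), ('unit_1', 0.72, array([ 31.1, 180.8]), np.float64(10.0)), ('tray', 0.9, array([155.8, -19.6]), np.float64(2.0))]
```

drive_tool:
  rows:
    - [[0, 0.14, 0, 0, 0, 0, 0.5], [0, 0, 0.06, 0, 0, 0, 0.5], [0, 0, 0, 0, 0, 0, 0.5]]

```text
t: 16.15
eef_pos: [563.3, 210.9, 120.8]
tcp_rot: [-3.139, 0.001, 1.505]
ft_force: [0.1, -0.2, -0.1]
opening: 0.499
grip_force: 0.0
```

```bash
python3 -c "
from rk import *
stt()"
```

```text
t 16.15 [563.3 210.9 120.8] [-3.139e+00  1.000e-03  1.505e+00] op 0.499 gf 0.0 f [ 0.1 -0.2 -0.1]
rack xy [ 24.5 179.3] fr [ 0.1 -0.2]
```

drive_tool:
  rows:
    - [[0, 0.018, 0.08, 0, 0, 0, 0.5], [0, 0, 0.09, 0, 0, 0, 0.5], [0, 0, 0, 0, 0, 0, 0.5]]

```text
t: 16.52
eef_pos: [568.0, 210.6, 77.9]
tcp_rot: [-3.138, 0.001, 1.505]
ft_force: [0.1, 0.0, 1.2]
opening: 0.499
grip_force: 0.0
```

drive_tool:
  rows:
    - [[0, 0, 0, 0, 0, 0, 0.1], [0, 0, 0, 0, 0, 0, 0.1], [0, 0, 0, 0, 0, 0, 0.1], [0, 0, 0, 0, 0, 0, 0.1], [0, 0, 0, 0, 0, 0, 0.1]]

```text
t: 17.15
eef_pos: [569.1, 210.9, 80.4]
tcp_rot: [3.141, -0.0, 1.505]
ft_force: [-2.7, 0.2, 4.9]
opening: 0.248
grip_force: 30.0
```

```bash
python3 -c "
from rk import *
stt()"
```

```text
t 17.15 [569.1 210.9  80.4] [ 3.141 -0.     1.505] op 0.248 gf 30.0 f [-2.7  0.2  4.9]
rack xy [ 30.3 179.8] fr [-2.7  0. ]
```

drive_tool:
  rows:
    - [[0, 0, -0.06, 0, 0, 0, 0.1], [0, 0, -0.08, 0, 0, 0, 0.1], [0, 0, -0.08, 0, 0, 0, 0.1], [0, 0, 0, 0, 0, 0, 0.1]]

```text
t: 17.65
eef_pos: [569.6, 211.0, 136.5]
tcp_rot: [3.139, -0.001, 1.505]
ft_force: [-0.0, 0.0, -4.7]
opening: 0.244
grip_force: 30.0
```

```bash
cat > tr.py <<'E'
from rk import *
def tray(cams=('side','scene','wrist')):
    # refine pose by red-floor segmentation on side/scene cameras: fit corners of the tray mask via minAreaRect on plane z=22 rim
    out=[]
    for c in cams:
        p=env.read_camera(c); d=env.place_of('tray',p)
        if d: w=world(p,d[0]['at']); print(c,round(d[0]['score'],2),np.round(w),'rack',np.round(rk(w),1))
        if c=='wrist' : continue
        h=cv2.cvtColor(p['color'],cv2.COLOR_BGR2HSV); m=(((h[...,0]<6)|(h[...,0]>174))&(h[...,1]>180)&(h[...,2]>110)).astype('uint8')
        n,l,s,_=cv2.connectedComponentsWithStats(cv2.morphologyEx(m,cv2.MORPH_CLOSE,np.ones((3,3))))
        k=1+np.argmax(s[1:,4]); ct=cv2.findContours((l==k).astype('uint8'),cv2.RETR_EXTERNAL,cv2.CHAIN_APPROX_NONE)[0][0][:,0]
        P=np.array([onz(p,u,15)[:2] for u in ct],dtype=np.float32); (cx,cy),sz,an=cv2.minAreaRect(P)
        an=an if sz[0]<sz[1] else an-90
        print('  rect',np.round([cx,cy],1),'rack',np.round(rk([cx,cy]),1),np.round(sz),'yaw',round(np.radians((an+90)%180-90),3))
E
python3 -c "
from tr import *
stt(); tray()"
```

```text
t 17.65 [569.6 211.  136.5] [ 3.139e+00 -1.000e-03  1.505e+00] op 0.244 gf 30.0 f [-0.   0.  -4.7]
rack xy [ 30.8 179.8] fr [-0.  0.]
side 0.83 [680.   1.   1.] rack [155.3 -22.2]
  rect [680.2   4.1] rack [154.9 -19.2] [320. 116.] yaw -0.045
scene 0.93 [677.   6.   3.] rack [152.1 -17.4]
  rect [679.2   3.7] rack [153.9 -19.7] [308. 120.] yaw -0.045
```

drive_tool:
  rows:
    - [[-0.119, 0.122, 0, 0, 0, 0, 0.1], [-0.119, 0.122, 0, 0, 0, 0, 0.1], [-0.119, 0.122, 0, 0, 0, 0, 0.1], [-0.119, 0.122, 0, 0, 0, 0, 0.1], [0, 0, 0, 0, 0, 0, 0.1]]

```text
t: 18.58
eef_pos: [684.2, 81.5, 133.8]
tcp_rot: [-3.141, 0.0, 1.502]
ft_force: [-1.1, 0.3, -4.2]
opening: 0.244
grip_force: 30.0
```

```bash
python3 -c "
from tr import *
stt(); tray(('side','wrist')); snap('side','d1.png')"
```

```text
t 18.57 [684.2  81.5 133.8] [-3.141  0.     1.502] op 0.244 gf 30.0 f [-1.1  0.3 -4.2]
rack xy [153.8  58.3] fr [-1.1  0.2]
side 0.74 [678.   4.   1.] rack [153.1 -19. ]
  rect [680.1   4.2] rack [154.8 -19.1] [320. 116.] yaw -0.043
wrist 0.56 [526. -54.   9.] rack [  4.6 -87.9]
```

View pics/d1.png

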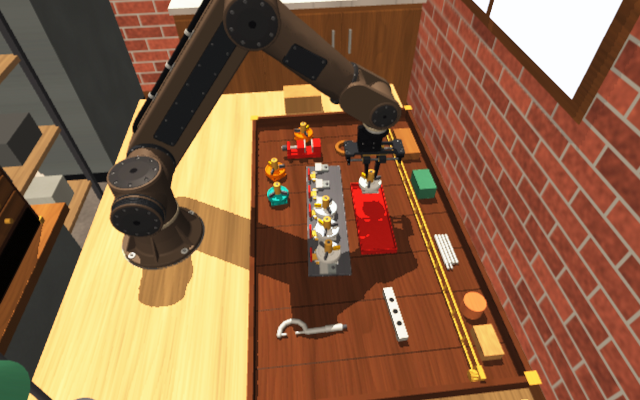

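The unit is held above the tray's far (+y) half, at about (371,182). Lowering it now.

drive_tool:
  rows:
    - [[0, 0, 0.08, 0, 0, 0, 0.1], [0, 0, 0.08, 0, 0, 0, 0.1], [0, 0, 0.05, 0, 0, 0, 0.1], [0, 0, 0, 0, 0, 0, 0.1], [0, 0, 0, 0, 0, 0, 0.1]]

```text
t: 19.45
eef_pos: [683.2, 84.0, 82.7]
tcp_rot: [3.141, -0.0, 1.505]
ft_force: [0.0, 0.1, -3.5]
opening: 0.244
grip_force: 30.0
```

drive_tool:
  rows:
    - [[0, 0, 0.012, 0, 0, 0, 0.1], [0, 0, 0.012, 0, 0, 0, 0.1], [0, 0, 0.006, 0, 0, 0, 0.1], [0, 0, 0, 0, 0, 0, 0.1]]

```text
t: 19.95
eef_pos: [682.9, 84.0, 75.5]
tcp_rot: [3.141, 0.0, 1.505]
ft_force: [-3.1, -1.0, 3.6]
opening: 0.245
grip_force: 30.0
```

Contact with the tray floor (the force reversed). Releasing.

drive_tool:
  rows:
    - [[0, 0, 0, 0, 0, 0, 0.5], [0, 0, 0, 0, 0, 0, 0.5], [0, 0, 0, 0, 0, 0, 0.5], [0, 0, -0.12, 0, 0, 0, 0.5], [0, 0, -0.16, 0, 0, 0, 0.3]]

```text
t: 20.58
eef_pos: [682.6, 84.0, 144.7]
tcp_rot: [-3.14, 0.0, 1.505]
ft_force: [-1.1, -0.8, -0.2]
opening: 0.439
grip_force: 0.0
```

```bash
python3 -c "
from tr import *
stt(); tray(('side','scene'))
for c in ('side','scene'):
  x=env.read_camera(c);print([(n,round(d['score'],2),np.round(rk(world(x,d['at'])),1),np.round(world(x,d['at'])[2])) for n in ('cap_1','unit_1') for d in env.place_of(n,x) if rk(world(x,d['at']))[0]>-30])"
```

```text
t 20.57 [682.6  84.  144.7] [-3.14   0.     1.505] op 0.439 gf 0.0 f [-1.1 -0.8 -0.2]
rack xy [152.   60.7] fr [-1.1 -0.9]
side 0.7 [677.   1.   3.] rack [152.2 -22.1]
  rect [680.1   4.2] rack [154.8 -19.1] [320. 116.] yaw -0.043
scene 0.66 [679.   5.   1.] rack [153.4 -18.7]
  rect [679.4   3.6] rack [154.1 -19.8] [308. 120.] yaw -0.045
[('cap_1', 0.94, array([  0.6, -86.7]), np.float64(82.0)), ('cap_1', 0.87, array([  -2.5, -182.4]), np.float64(83.0)), ('cap_1', 0.6, array([153. ,  58.1]), np.float64(81.0)), ('cap_1', 0.57, array([ 2.9, -1.8]), np.float64(81.0)), ('unit_1', 0.86, array([  2.3, -91. ]), np.float64(3.0)), ('unit_1', 0.79, array([   1.5, -182.3]), np.float64(12.0)), ('unit_1', 0.73, array([151.1,  56.8]), np.float64(-2.0)), ('unit_1', 0.71, array([1.9, 0.1]), np.float64(7.0))]
[('cap_1', 0.82, array([152.6,  57.6]), np.float64(81.0)), ('cap_1', 0.55, array([   0.3, -179.6]), np.float64(81.0)), ('cap_1', 0.44, array([  4.6, -87.9]), np.float64(86.0)), ('cap_1', 0.4, array([-3.2, -1.7]), np.float64(82.0)), ('unit_1', 0.61, array([ 1.4, -0.9]), np.float64(7.0)), ('unit_1', 0.56, array([152.4,  64.2]), np.float64(3.0))]
```

drive_tool:
  rows:
    - [[-0.12, -0.182, 0, 0, 0, 0, 0], [-0.12, -0.182, 0, 0, 0, 0, 0], [-0.12, -0.182, 0, 0, 0, 0, 0], [-0.12, -0.182, 0, 0, 0, 0, 0], [-0.12, -0.182, 0, 0, 0, 0, 0]]

```text
t: 21.7
eef_pos: [444.5, -51.2, 144.7]
tcp_rot: [3.142, 0.0, 1.505]
ft_force: [0.5, -1.4, -0.3]
opening: 0.005
grip_force: 0.0
```

drive_tool:
  rows:
    - [[0, 0, 0, 0, 0, 0, 0], [0, 0, 0, 0, 0, 0, 0], [0, 0, 0, 0, 0, 0, 0]]

```text
t: 22.08
eef_pos: [446.9, -50.3, 144.7]
tcp_rot: [3.141, 0.0, 1.506]
ft_force: [0.4, -0.1, -0.4]
opening: 0.005
grip_force: 0.0
```

```bash
python3 -c "
from tr import *
stt()"
```

```text
t 22.07 [446.9 -50.3 144.7] [3.141 0.    1.506] op 0.005 gf 0.0 f [ 0.4 -0.1 -0.4]
rack xy [-74.2 -89.1] fr [ 0.4 -0. ]
```

drive_tool:
  rows:
    - [[-0.003, -0.01, 0.14, 0, 0, 0, 0], [0, 0, 0.14, 0, 0, 0, 0], [0, 0, 0.12, 0, 0, 0, 0], [0, 0, 0, 0, 0, 0, 0], [0, 0, 0, 0, 0, 0, 0]]

```text
t: 22.7
eef_pos: [444.1, -51.0, 45.4]
tcp_rot: [3.141, 0.0, 1.505]
ft_force: [0.9, 0.1, 0.5]
opening: 0.003
grip_force: 0.0
```

```bash
python3 -c "
from tr import *
stt()"
```

```text
t 22.7 [444.1 -51.   45.4] [3.141 0.    1.505] op 0.003 gf 0.0 f [0.9 0.1 0.5]
rack xy [-77.  -89.9] fr [0.9 0.2]
```

Same push as before: end at rack x about -32.5, i.e. 44.5 mm.

drive_tool:
  rows:
    - [[0, 0.036, 0, 0, 0, 0, 0], [0, 0.036, 0, 0, 0, 0, 0], [0, 0.036, 0, 0, 0, 0, 0], [0, 0.036, 0, 0, 0, 0, 0], [0, 0.026, 0, 0, 0, 0, 0]]

```text
t: 23.32
eef_pos: [485.6, -53.9, 45.2]
tcp_rot: [-3.14, -0.0, 1.505]
ft_force: [-7.5, -0.6, 7.4]
opening: 0.005
grip_force: 4.3
```

drive_tool:
  rows:
    - [[0, 0.005, 0, 0, 0, 0, 0], [0, 0, 0, 0, 0, 0, 0], [0, 0, 0, 0, 0, 0, 0]]

```text
t: 23.7
eef_pos: [486.8, -53.9, 45.1]
tcp_rot: [-3.14, -0.0, 1.505]
ft_force: [-5.2, 1.4, 5.4]
opening: 0.001
grip_force: 2.9
```

```bash
python3 -c "
from tr import *
stt()"
```

```text
t 23.7 [486.8 -53.9  45.1] [-3.14  -0.     1.505] op 0.001 gf 2.9 f [-5.2  1.4  5.4]
rack xy [-34.2 -90. ] fr [-5.3  1. ]
```

drive_tool:
  rows:
    - [[0, 0.009, 0, 0, 0, 0, 0], [0, 0, 0, 0, 0, 0, 0], [0, -0.15, 0, 0, 0, 0, 0], [0, -0.06, -0.05, 0, 0, 0, 0], [0, 0, -0.22, 0, 0, 0, 0]]

```text
t: 24.32
eef_pos: [436.1, -50.7, 112.3]
tcp_rot: [-3.137, -0.001, 1.504]
ft_force: [0.6, -0.6, 0.2]
opening: 0.008
grip_force: 0.0
```

drive_tool:
  rows:
    - [[0, 0.12, -0.1, 0, 0, 0, 0.5], [0, 0.2, 0, 0, 0, 0, 0.5], [0, 0.12, 0, 0, 0, 0, 0.5], [0, 0, 0, 0, 0, 0, 0.5], [0, 0, 0, 0, 0, 0, 0.5]]

```text
t: 24.95
eef_pos: [546.3, -57.9, 137.8]
tcp_rot: [-3.142, -0.0, 1.505]
ft_force: [0.6, -0.2, -0.1]
opening: 0.469
grip_force: 0.0
```

```bash
python3 -c "
from rk import *
stt()
for c in ('side','wrist','scene'):
  x=env.read_camera(c)
  print([(n,round(d['score'],2),np.round(rk(world(x,d['at'])),1),np.round(world(x,d['at'])[2])) for n in ('cap_1','unit_1','tray') for d in env.place_of(n,x) if rk(world(x,d['at']))[0]>-20])"
```

```text
t 24.95 [546.3 -57.9 137.8] [-3.142 -0.     1.505] op 0.469 gf 0.0 f [ 0.6 -0.2 -0.1]
rack xy [ 25.5 -90. ] fr [ 0.6 -0.1]
[('cap_1', 0.9, array([ 27.3, -90.4]), np.float64(83.0)), ('cap_1', 0.87, array([ 2.5, -1.2]), np.float64(85.0)), ('cap_1', 0.65, array([  -0.3, -180. ]), np.float64(83.0)), ('cap_1', 0.61, array([155. ,  57.7]), np.float64(77.0)), ('unit_1', 0.98, array([   0.9, -180.1]), np.float64(9.0)), ('unit_1', 0.78, array([ 32.4, -94.1]), np.float64(3.0)), ('unit_1', 0.62, array([150.2,  58.8]), np.float64(-1.0)), ('unit_1', 0.51, array([ 0.2, -2.7]), np.float64(9.0)), ('tray', 0.96, array([153. , -19.1]), np.float64(-2.0))]
[('cap_1', 0.95, array([ 25.6, -91.3]), np.float64(83.0)), ('cap_1', 0.83, array([150.8,  57.4]), np.float64(78.0)), ('cap_1', 0.73, array([   3.1, -177.3]), np.float64(82.0)), ('cap_1', 0.63, array([ 3.7, -3.6]), np.float64(82.0)), ('unit_1', 0.95, array([150.1,  57.4]), np.float64(6.0)), ('unit_1', 0.88, array([3.8, 1.8]), np.float64(8.0)), ('unit_1', 0.8, array([ 36.2, -90.6]), np.float64(8.0)), ('unit_1', 0.76, array([  -0.6, -183.6]), np.float64(4.0)), ('unit_1', 0.48, array([ 5.4, -1.5]), np.float64(82.0)), ('tray', 0.95, array([156.7, -19. ]), np.float64(-3.0))]
[('cap_1', 0.77, array([ 28.8, -91. ]), np.float64(86.0)), ('cap_1', 0.73, array([151.8,  60.1]), np.float64(78.0)), ('cap_1', 0.64, array([-1. , -1.6]), np.float64(79.0)), ('unit_1', 0.81, array([ 27.6, -92.5]), np.float64(5.0)), ('unit_1', 0.66, array([-0.2, -3.7]), np.float64(7.0)), ('unit_1', 0.63, array([152. ,  62.4]), np.float64(6.0)), ('unit_1', 0.56, array([   1. , -180.3]), np.float64(12.0)), ('tray', 0.59, array([152.7, -16.7]), np.float64(3.0))]
```

drive_tool:
  rows:
    - [[0, 0.014, 0.1, 0, 0, 0, 0.5], [0, 0, 0.08, 0, 0, 0, 0.5], [0, 0, 0.055, 0, 0, 0, 0.5], [0, 0, 0, 0, 0, 0, 0.5], [0, 0, 0, 0, 0, 0, 0.5]]

```text
t: 26.18
eef_pos: [550.6, -58.3, 79.2]
tcp_rot: [3.141, 0.0, 1.505]
ft_force: [0.1, 0.3, 1.1]
opening: 0.497
grip_force: 0.0
```

drive_tool:
  rows:
    - [[0, 0, 0, 0, 0, 0, 0.1], [0, 0, 0, 0, 0, 0, 0.1], [0, 0, 0, 0, 0, 0, 0.1], [0, 0, 0, 0, 0, 0, 0.1], [0, 0, 0, 0, 0, 0, 0.1]]

```text
t: 26.8
eef_pos: [550.5, -58.3, 78.9]
tcp_rot: [3.141, 0.0, 1.505]
ft_force: [0.4, 0.7, 3.2]
opening: 0.245
grip_force: 30.0
```

```bash
python3 -c "
from rk import *
stt()"
```

```text
t 26.8 [550.5 -58.3  78.9] [3.141 0.    1.505] op 0.245 gf 30.0 f [0.4 0.7 3.2]
rack xy [ 29.7 -90.1] fr [0.3 0.7]
```

drive_tool:
  rows:
    - [[0, 0, -0.06, 0, 0, 0, 0.1], [0, 0, -0.08, 0, 0, 0, 0.1], [0, 0, -0.08, 0, 0, 0, 0.1], [0, 0, 0, 0, 0, 0, 0.1]]

```text
t: 27.3
eef_pos: [550.6, -58.3, 135.1]
tcp_rot: [3.139, 0.0, 1.505]
ft_force: [0.0, -0.5, -2.4]
opening: 0.248
grip_force: 30.0
```

drive_tool:
  rows:
    - [[-0.01, 0.168, 0, 0, 0, 0, 0.1], [-0.015, 0.168, 0, 0, 0, 0, 0.1], [-0.015, 0.168, 0, 0, 0, 0, 0.1], [0, 0, 0, 0, 0, 0, 0.1], [0, 0, 0, 0, 0, 0, 0.1]]

```text
t: 27.92
eef_pos: [674.3, -76.4, 132.4]
tcp_rot: [-3.139, -0.0, 1.505]
ft_force: [-0.0, 0.0, -3.5]
opening: 0.244
grip_force: 30.0
```

```bash
python3 -c "
from tr import *
stt(); tray(('side','scene')); x=env.read_camera('side'); print([(n,round(d['score'],2),np.round(rk(world(x,d['at'])),1),np.round(world(x,d['at'])[2])) for n in ('cap_1','unit_1') for d in env.place_of(n,x) if rk(world(x,d['at']))[0]>-20]); snap('side','d2.png')"
```

```text
t 27.93 [674.3 -76.4 132.4] [-3.139 -0.     1.505] op 0.244 gf 30.0 f [-0.   0.  -3.5]
rack xy [154.4 -99.9] fr [-0.  0.]
side 0.62 [671. -75. 137.] rack [151.3 -98.5]
  rect [677.8 -38.7] rack [155.4 -62.1] [235. 116.] yaw -0.048
scene 0.59 [680.   6.   4.] rack [154.7 -17.3]
  rect [679.3   3.5] rack [154.1 -19.9] [308. 120.] yaw -0.043
[('cap_1', 0.81, array([153.1, -95.3]), np.float64(137.0)), ('cap_1', 0.72, array([   0.6, -180.8]), np.float64(83.0)), ('cap_1', 0.59, array([1.6, 1.2]), np.float64(84.0)), ('cap_1', 0.5, array([151.8,  60.5]), np.float64(83.0)), ('unit_1', 0.75, array([  -1.1, -182.9]), np.float64(11.0)), ('unit_1', 0.65, array([ 155.5, -105.6]), np.float64(60.0)), ('unit_1', 0.61, array([-0.2, -0.6]), np.float64(11.0)), ('unit_1', 0.52, array([149.4,  58.4]), np.float64(-1.0))]
```

View pics/d2.png

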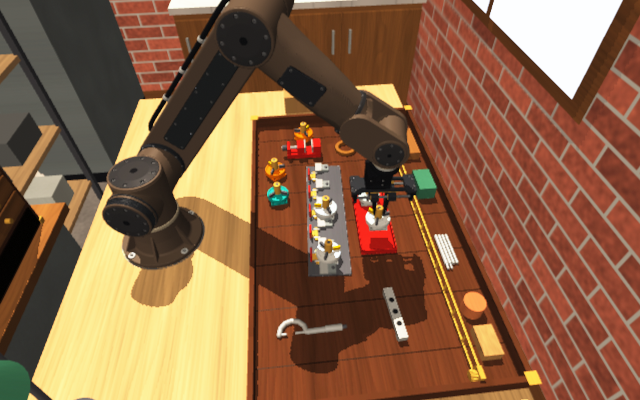

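The second unit is over the near half of the tray, at about (377,215), and the tray has not moved. Lowering.

drive_tool:
  rows:
    - [[0, 0, 0.08, 0, 0, 0, 0.1], [0, 0, 0.08, 0, 0, 0, 0.1], [0, 0, 0.045, 0, 0, 0, 0.1], [0, 0, 0, 0, 0, 0, 0.1], [0, 0, 0, 0, 0, 0, 0.1]]

```text
t: 28.95
eef_pos: [675.7, -76.6, 82.9]
tcp_rot: [3.141, 0.0, 1.505]
ft_force: [0.1, 0.6, -4.2]
opening: 0.245
grip_force: 30.0
```

drive_tool:
  rows:
    - [[0, 0, 0.012, 0, 0, 0, 0.1], [0, 0, 0.01, 0, 0, 0, 0.1], [0, 0, 0, 0, 0, 0, 0.1], [0, 0, 0, 0, 0, 0, 0.1]]

```text
t: 29.45
eef_pos: [675.4, -76.5, 77.0]
tcp_rot: [3.141, 0.0, 1.505]
ft_force: [0.4, 0.2, -3.8]
opening: 0.248
grip_force: 30.0
```

drive_tool:
  rows:
    - [[0, 0, 0.008, 0, 0, 0, 0.1], [0, 0, 0.006, 0, 0, 0, 0.1], [0, 0, 0, 0, 0, 0, 0.1], [0, 0, 0, 0, 0, 0, 0.1]]

```text
t: 29.95
eef_pos: [675.5, -76.6, 73.9]
tcp_rot: [3.141, 0.0, 1.505]
ft_force: [-0.0, 0.7, 3.7]
opening: 0.245
grip_force: 30.0
```

drive_tool:
  rows:
    - [[0, 0, 0, 0, 0, 0, 0.5], [0, 0, 0, 0, 0, 0, 0.5], [0, 0, 0, 0, 0, 0, 0.5], [0, 0, -0.12, 0, 0, 0, 0.5], [0, 0, -0.2, 0, 0, 0, 0.5]]

```text
t: 30.58
eef_pos: [674.6, -76.4, 152.6]
tcp_rot: [-3.138, -0.0, 1.505]
ft_force: [0.3, 0.6, 0.0]
opening: 0.5
grip_force: 0.0
```

drive_tool:
  rows:
    - [[-0.2, 0, -0.15, 0, 0, 0, 0.5], [-0.2, 0, -0.15, 0, 0, 0, 0.5], [0, 0, -0.15, 0, 0, 0, 0.5], [0, 0, 0, 0, 0, 0, 0.5], [0, 0, 0, 0, 0, 0, 0.5]]

```text
t: 31.2
eef_pos: [668.4, -176.0, 265.0]
tcp_rot: [-3.141, -0.0, 1.505]
ft_force: [0.1, 0.1, -1.1]
opening: 0.499
grip_force: 0.0
```

```bash
python3 -c "
from tr import *
stt(); tray(('side','scene'))
for c in ('side','scene','wrist'):
  x=snap(c,'f_'+c+'.png'); print([(n,round(d['score'],2),np.round(rk(world(x,d['at'])),1),np.round(world(x,d['at'])[2])) for n in ('cap_1','unit_1') for d in env.place_of(n,x) if rk(world(x,d['at']))[0]>-20])"
```

```text
t 31.2 [ 668.4 -176.   265. ] [-3.141 -0.     1.505] op 0.499 gf 0.0 f [ 0.1  0.1 -1.1]
rack xy [ 155.2 -199.7] fr [0.1 0.1]
side 0.56 [680.   4.  -1.] rack [154.3 -19.8]
  rect [679.9   4. ] rack [154.6 -19.3] [320. 116.] yaw -0.048
scene 0.83 [679.   6.   3.] rack [154.1 -17. ]
  rect [679.3   3.8] rack [154.1 -19.6] [308. 120.] yaw -0.043
[('cap_1', 0.94, array([152.3, -98.4]), np.float64(78.0)), ('cap_1', 0.85, array([ 3.2, -1.4]), np.float64(84.0)), ('cap_1', 0.83, array([  -2.3, -178.8]), np.float64(83.0)), ('cap_1', 0.55, array([149.1,  59.7]), np.float64(81.0)), ('unit_1', 0.78, array([1.5, 0.2]), np.float64(9.0)), ('unit_1', 0.72, array([  -1. , -180.9]), np.float64(8.0)), ('unit_1', 0.67, array([152.1,  57.3]), np.float64(-0.0)), ('unit_1', 0.55, array([ 154.6, -103. ]), np.float64(-0.0))]
[('cap_1', 0.81, array([-1.4, -1.2]), np.float64(80.0)), ('cap_1', 0.68, array([153.1, -99.6]), np.float64(79.0)), ('cap_1', 0.68, array([   0.2, -176.2]), np.float64(82.0)), ('cap_1', 0.61, array([151.8,  58.9]), np.float64(76.0)), ('unit_1', 0.92, array([150.4,  63.7]), np.float64(2.0)), ('unit_1', 0.9, array([ 155.3, -100.5]), np.float64(2.0)), ('unit_1', 0.65, array([ 0.4, -2.8]), np.float64(7.0))]
[('cap_1', 0.68, array([ 153.8, -102. ]), np.float64(77.0)), ('cap_1', 0.67, array([   2.8, -178.2]), np.float64(81.0)), ('cap_1', 0.57, array([ 6.4, -3.2]), np.float64(83.0)), ('unit_1', 0.97, array([3.2, 2. ]), np.float64(8.0)), ('unit_1', 0.87, array([  -2.9, -181. ]), np.float64(7.0)), ('unit_1', 0.78, array([162.2, -97.9]), np.float64(5.0))]
```

View pics/f_wrist.png

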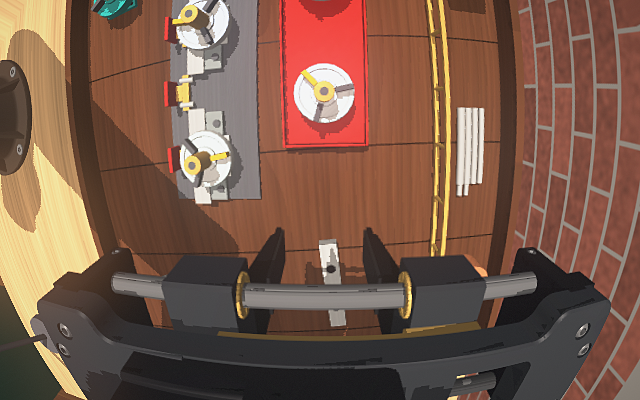

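The second unit sits flat in the tray at (323,93), and the two free units look home. I'll compare their caps with the first pictures to subpixel, then hand in.

```bash
python3 - <<'E'
from h import *
p=env.read_camera('side'); A=cv2.imread('pics/side0.png'); B=cv2.imread('pics/f_side.png')
for k,c in {'a':(514.9,-146),'c':(526.9,33.6)}.items():
    u=pix(p,[*c,75]); print(k, 'px per 5mm x',pix(p,[c[0]+5,c[1],75])-u)
    w=(16,14); a,b=[cv2.cvtColor(cv2.getRectSubPix(I,w,(float(u[0]),float(u[1]))),cv2.COLOR_BGR2GRAY).astype(np.float32) for I in (A,B)]
    print(cv2.phaseCorrelate(a,b,cv2.createHanningWindow(w,cv2.CV_32F)))
E
```

```text
a px per 5mm x [ 1.69900928 -0.14956219]
((-0.19030217579294195, 0.5504849826907039), 0.8490871002276739)
c px per 5mm x [ 1.53606627 -0.12383065]
((0.4427519453441118, 0.3790647850938562), 0.9491907934347789)
```

```bash
python3 - <<'E'
from h import *
for cam in ('side','scene'):
    p=env.read_camera(cam); 
    for old in (cam+'0.png',cam+'1.png'):
        A=cv2.imread('pics/'+old); B=cv2.imread('pics/f_%s.png'%cam)
        for k,c in {'a':(514.9,-146),'c':(526.9,33.6),'turq':(371,125),'orange':(367,253)}.items():
            z=67 if len(k)>1 else 77
            u=pix(p,[*c,z]); J=np.array([pix(p,[c[0]+1,c[1],z])-u,pix(p,[c[0],c[1]+1,z])-u]).T
            t=cv2.getRectSubPix(A,(9,9),tuple(map(float,u)));S=cv2.getRectSubPix(B,(15,15),tuple(map(float,u)))
            f=8;t=cv2.resize(t,None,fx=f,fy=f,interpolation=cv2.INTER_CUBIC);S=cv2.resize(S,None,fx=f,fy=f,interpolation=cv2.INTER_CUBIC)
            m=cv2.matchTemplate(S,t,cv2.TM_CCOEFF_NORMED);_,s,_,l=cv2.minMaxLoc(m); d=(np.array(l)-3*f)/f
            print(old,k,round(s,2),d,'mm',np.round(np.linalg.solve(J,d),1))
E
```

```text
side0.png a 0.61 [ 0.25  -0.125] mm [0.8 0.4]
side0.png c 0.58 [1.    0.125] mm [ 3.1 -0.9]
side0.png turq 1.0 [0. 0.] mm [ 0. -0.]
side0.png orange 1.0 [0. 0.] mm [ 0. -0.]
side1.png a 0.61 [ 0.25  -0.125] mm [0.8 0.4]
side1.png c 0.58 [1.    0.125] mm [ 3.1 -0.9]
side1.png turq 1.0 [0. 0.] mm [ 0. -0.]
side1.png orange 1.0 [0. 0.] mm [ 0. -0.]
scene0.png a 0.18 [-0.375 -3.   ] mm [-10.3  -8.4]
scene0.png c 0.73 [0.5   0.125] mm [-0.3  1.6]
scene0.png turq 1.0 [0. 0.] mm [0. 0.]
scene0.png orange 0.99 [0. 0.] mm [0. 0.]
scene1.png a 0.81 [0.125 0.125] mm [0.3 0.7]
scene1.png c 0.73 [0.5   0.125] mm [-0.3  1.6]
scene1.png turq 1.0 [0. 0.] mm [0. 0.]
scene1.png orange 0.99 [0. 0.] mm [0. 0.]
```

```bash
python3 - <<'E'
from h import *
rows=[]
for cam in ('side','scene'):
    p=env.read_camera(cam); r=[]
    for f in (cam+'0.png','f_%s.png'%cam):
        u=pix(p,[526.9,33.6,55]); r.append(cv2.resize(cv2.getRectSubPix(cv2.imread('pics/'+f),(40,30),tuple(map(float,u))),None,fx=9,fy=9,interpolation=cv2.INTER_NEAREST))
    rows.append(np.hstack(r))
cv2.imwrite('pics/m.png',np.vstack(rows))
E
```

```text
(no output)
```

View pics/m.png

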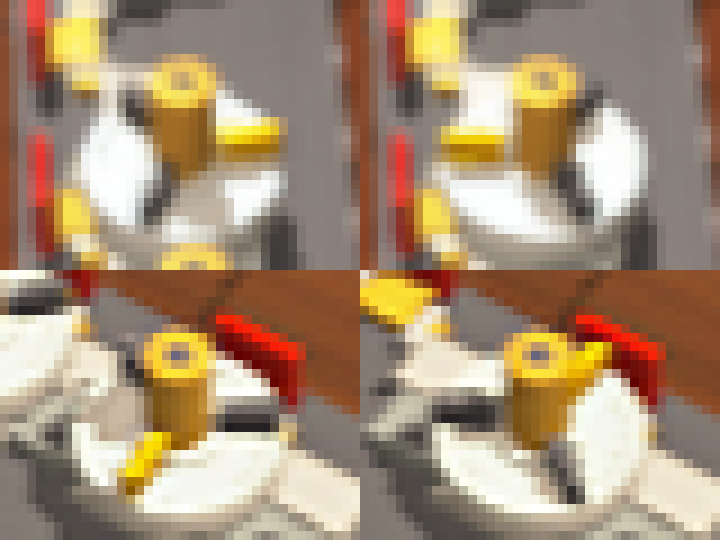

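The cap of nest 0 lies on the same pixels before and after in both views (183,80 and about 180,350 in the crops), so the unit is still home. Handing in.

```bash
python3 -c "
from h import *
print(env.job_done())"
```

```text
the job is handed in; nothing more can be done
None
```

I spun all four wheels present (nest +90 was empty): nests -90 and +180 bind, so I pushed each out with its ejector and set it in the red tray; nests -180 and 0 run free and are still home, and I've handed the job in.

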